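# Clamp a lens for bonding in the cam press

## Robot

A 6-joint arm with a two-finger parallel gripper is mounted at the origin on a cart in front of the work surface, level with it; the furniture and walls round the work are solid. World frame = base frame: x ahead of the robot, y to its left, z up, the work surface at z = 0. Lengths are in mm, angles in degrees, forces in N, time in s.
With the tool pointing down it reaches from about 350 to 850 mm from the base axis. Payload 8.1 kg.
Tool frame: the origin (TCP) lies at the very end of the fingers, on their centre line; the grasp point (between the pads) lies 19 mm behind it (r.grip_point_offset is the distance from the TCP to the grasp point, in mm); z points along the fingers, y is the line along which they close (so a half turn about z gives the same grasp; the last joint's range is limited). The gripper opens to 85 mm and grips with 20 to 120 N. Pads are 22 mm wide; open, the fingers measure 114 mm over their backs; the gripper's body (76 mm by 85 mm) begins 54 mm behind the grasp point. The pads swing forward as they close: fully open they stand 13 mm farther back than shut.
Start: joints at [62.315, 7.471, 85.268, -0, 87.261, -4.893], TCP at [232.414, 553.163, 231.292] pointing down, gripper open.
Joint ranges: [-169.43, 169.43], [-51.17, 129.36], [1.28, 143.12], [-76.62, 256.62], [0, 156.53], [-152.29, 152.29]. Speed limits (degrees/s): [136.94, 136.94, 159.86, 180, 180, 180].

## Interface

Orientations are given as [roll, pitch, yaw] about the fixed x, y, z axes, in that order (R = Rz(yaw) Ry(pitch) Rx(roll)).
In Python, from bench import status, eyes, r gives the robot as it stands.
- The arm moves only by the shell command python3 -m handwheel 'ROWS' [FORCE]. ROWS is a JSON object whose one key "series" holds a list that holds one entry, the list of rows, each a list of 7 numbers: the shift along the tool's x, y, z in cm, then the turn, a rotation vector about the tool's x, y, z in rad, then the opening, from 0 (shut) to 1 (fully open). In form: {"series": [[[tx, ty, tz, rx, ry, rz, claw], ...]]}. A call has 1 to 12 rows; each row is the pose to reach, as a shift and turn from the pose commanded when the call began, along the tool's axes at that moment; what a row does not reach only later rows make up. A row lasts 1/8 s, in which the tool goes at most 62.5 mm and 10.7 degrees, less where a joint would pass 70% of its speed; a pose out of reach is approached as far as the arm can. A call with a gripper value outside its range is refused whole. The fingers move at their own pace and stop on an object; FORCE is the grip in N (left out, the last holds). Time passes only in rows, so rows that repeat a pose let the fingers close. It gives the time, the measured TCP pose, the force, the opening and the grip force at its end, in the units of the state.
- status.sense(): the state, without advancing time (a new reading comes with each control period).
- eyes.snapshot(name): name is "side" or "top"; returns a dict with "img" (420x560x3 uint8, red, green, blue), "mtx" (3x3 intrinsics, pixels), "k1" (the pictures are not rectified: a ray, as slopes to the right and down, at radius r is drawn at 1 + k1 r^2 times it, then the intrinsics apply), "R" (3x3) and "t" (3): a world point X has camera coordinates R X + t. Camera axes: x right, y down, z forward; pixel columns grow to the right and rows downward; lengths in mm; the calibration is good to about 2 mm. A picture is of the moment at which its call begins. There is no depth.
- r.hand_in(): hands the job in; it is judged then, once.
The state is a dict: "time": time; "joint_pos": joint angles; "qd": joint speeds; "joint_efforts": joint torques, N m; "tool_pos": TCP position; "tcp_rot": TCP orientation; "ft_force": force on the tool from outside, world axes, zero at the start; "wrist_torque": the same for the moment, N m; "finger_gap": finger opening in mm; "grip_force": force on a finger pad.
Only numpy, scipy, OpenCV 4.12 (cv2) and the standard library are available. Lean on these libraries where they do the work, as an engineer would, in place of code of your own. Each camera call takes 0.05 s, during which the arm holds its last target. There are 200 camera calls.

## Task

The lens cell waits in the nest of the bonding press. Swing the hinged frame shut over it until the spring tab on its front edge has clicked in behind the rim, and only then raise the sprung cam lever to its highest lift point, where it stands straight up, without throwing it over the top, so that the platen presses the cell up against the frame. Finish with the fingers still holding the lever there, for it drops back when let go; leave everything else on the table where it is.

Things in the scene. Friction and masses are not known exactly. Their poses are not given: they have to be found in the camera images.
- press: Lens-bonding press, bolted to the table: aluminium base 140 x 110 x 10 mm, two side walls (outer faces y = +-46 mm, tops 71 mm up, x -45 to +45 mm). Origin: centre of its underside, on the table top; x points from its front (tab and rim, nearer the robot) to its back (hinge), y to its left, z up. The cam lever is outside its right-hand wall (-y).
- frame_hinge (a joint): Angle of the hinged frame, rad: 0 = shut and level, grows as its front edge swings up and back; at the start 1.45 to 1.62, stop at 1.70. Axis parallel to the press's y at x = +50, z = 74.5 mm of the press. Stiff (0.12 N m friction): the frame stays where it is left. Pushing its free edge takes 1 to 3 N, snapping the tab in over the last 8 mm some 5 N more, downward.
- press_frame: The dark steel frame on that hinge: plate 97 x 88 x 6 mm with a 30 mm round window. Origin on the hinge axis; shut, its axes are those of the press and the plate spans x -100 to -3, y +-44, z +-3 mm. Standing open, its underside (-z) faces the robot; push it shut from behind, on its +z side.
- frame_edge (a point): Point on the frame's outer (+z) face, 8 mm from the middle of its free edge: a place to push and press. Shut, it lies 77.5 mm above the table.
- latch_tab (a joint): Deflection of the steel spring tab (26 mm wide, hanging 27 mm down from the middle of the frame's free edge), rad: 0 = sprung home, grows as the rim pushes it outward. It peaks at about 0.15 while the tab's nose rides over the rim and snaps back to 0 behind it.
- tab_nose (a point): Middle of the flat upper side of the hooked nose on the inside of the tab. Latched, it lies about 1 mm below point rim_lip.
- rim_lip (a point): Middle of the underside of the fixed steel rim (34 mm long, 5 mm high) on the front of the press, behind and below which the tab's nose catches.
- cam_shaft (a joint): Angle of the cam shaft and lever, rad: 0 = at rest, lever leaning forward (toward the robot), 57 degrees from upright; grows as its end swings up and back. Highest lift at 1.00, where the lever stands straight up; beyond it the lift falls again; stop at 1.65. A return spring (0.08 N m at rest, 0.16 at the top: 1 to 2 N at the grip) takes it back to 0 when let go.
- shaft_axis (a point): Point on the line of the cam shaft's axis, level with lever_grip: x = 0, y = -98, z = 25.5 mm of the press (in free air, outside the shaft's end). The axis is parallel to the press's y.
- cam_lever: Crank-shaped hand lever on the right-hand end of the cam shaft. Origin on the shaft axis at the middle of the press. A 10 mm steel rod in the plane y = -62 mm of the press carries, 85 mm from the axis, a round black cross handle, 16 mm in diameter, parallel to the shaft, from y = -73 to -123 mm. Fingers can straddle the handle from above, one in front and one behind.
- lever_grip (a point): Middle of the black cross handle on its centre line, 85 mm from the shaft axis, at y = -98 mm of the press. At rest it is 71.5 mm ahead of the axis and 71.5 mm above the table, at the top right above the axis, 110.5 mm above the table.
- lens_cell: Black round lens cell, 44 mm across, 8 mm high, loose in the ring-shaped nest (about 4 mm high) of the sprung platen. Origin: centre of its underside, at the start 60 mm above the table. The cam lifts the platen by 4.1 mm; the cell meets the shut frame after about 2.6 mm and the platen's spring then presses it on with about 6 N.
- dropper: Plastic dropper bottle, 41 x 40 x 125 mm, standing left of the press; leave it. Origin: centre of its underside.
- tissue: Lens tissue booklet, 73 x 101 x 10 mm, lying left of the press; leave it. Origin: centre of its underside.
- hex_key: Bent hex key, 35 x 90 x 9 mm, lying right of the press; leave it. Origin: centre of its underside.
- tweezers: Steel tweezers, 15 x 121 x 8 mm, lying right of the press; leave them. Origin: centre of the underside.
There are look-alikes about, which are no part of the job. There is more than one size of the lens_cell; the job needs the largest.

How it is judged (in metres and radians):
On the way, in this order (a step that is already met when the one before it is completed fails the run):
1. the frame is shut with its tab behind the rim, while the cam lever is still down (value of joint frame_hinge below 0.03 rad and value of joint latch_tab below 0.05 rad and value of joint cam_shaft below 0.3 rad), for 0.2 s.
2. the lever stands at its highest lift and the cell is pressed against the frame (value of joint cam_shaft between 0.88 and 1.12 rad and contact force between lens_cell and press_frame above 3 N), for 0.3 s.
At the end, for the whole second after the job is handed in: The frame is shut (hinge under 0.03 rad) with its tab sprung home behind the rim (tab under 0.05 rad); the cam lever stands still within 0.12 rad of upright (shaft angle 0.88 to 1.12), with the fingers on it (over 0.8 N); the cell lies level in its nest, pressed against the frame with more than 3 N (all of step 2 and value of joint frame_hinge below 0.03 rad and value of joint latch_tab below 0.05 rad and horizontal distance between lens_cell and press below 0.005 m and angle between lens_cell's own z axis and vertical below 0.1 rad and velocity of joint cam_shaft between -0.1 and 0.1 rad/s and contact force between the fingers and cam_lever above 0.8 N); the arm keeps its last pose, push and grip.
It fails at once if the lever is thrown over the top (shaft angle over 1.35) (value of joint cam_shaft above 1.35 rad).
It fails at once if the dropper bottle, tissue booklet, hex key or tweezers is moved by more than 20 mm (distance of any of dropper, tissue, hex_key, tweezers from where it was at the start of the episode above 0.02 m).
It also fails if it takes over 45 s, if anything falls off the work surface, if the arm or the gripper's body presses on something with over 40 N, if the wrist force passes 120 N, or if a joint passes its speed limit or range.

## Working session

There is one attempt and no reset: what is moved stays moved. The work goes in short steps, Python scripts to look and compute and a shell command to move; the robot and the scene stay as the last step left them, time stands still between calls to the robot, and variables do not carry over. Pictures are saved under pics/ and viewed, at most 10 in all, crops included, and the job is handed in when it is done.

```bash
ls; mkdir -p pics
python3 - <<'E'
from bench import status, eyes, r
import cv2
for n in("side","top"):
    s=eyes.snapshot(n); cv2.imwrite(f"pics/{n}0.png",s["img"][:,:,::-1]); print(n,s["mtx"].tolist(),s["k1"],s["R"].round(4).tolist() if hasattr(s["R"],'round') else s["R"],s["t"])
print(status.sense())
E
```

```text
pics
side [[508.87379080757427, 0.0, 284.4421423819019], [0.0, 508.87379080757427, 212.6262507273788], [0.0, 0.0, 1.0]] -0.17054032411567172 [[0.9305, -0.3663, 0.0086], [-0.2248, -0.5893, -0.776], [0.2893, 0.7201, -0.6307]] [-554.71088359  154.47548551 1102.87758046]
top [[539.799999789211, 0.0, 286.05015314182384], [0.0, 539.799999789211, 209.5242955942966], [0.0, 0.0, 1.0]] -0.13145546160140828 [[-0.0013, -1.0, -0.0003], [-0.9928, 0.0013, -0.1197], [0.1197, 0.0001, -0.9928]] [ -45.18875779  572.98817787 1146.7986646 ]
{'time': 0.1, 'joint_pos': array([ 6.23144805e+01,  7.51062411e+00,  8.53244011e+01,  1.18677867e-05,
        8.72626983e+01, -4.89282042e+00]), 'qd': array([-0.06300103, -0.0216127 , -0.13836338,  0.00783417,  0.02791067,
       -0.09404601]), 'joint_efforts': array([ 6.36968925e-04, -5.70951498e+01, -5.01942015e+01, -2.15153700e-04,
        7.94749096e-03,  4.50919430e-06]), 'tool_pos': array([232.17769768, 552.7031955 , 230.33793225]), 'tcp_rot': array([-1.79902634e+02, -8.34684485e-03,  1.57207293e+02]), 'ft_force': array([ 0.28483265, -0.13669714, -0.12257502]), 'wrist_torque': array([ 0.02475536, -0.0468618 , -0.01762442]), 'grip_force': 0.0, 'finger_gap': 85.32566636626576}
```

View pics/side0.png

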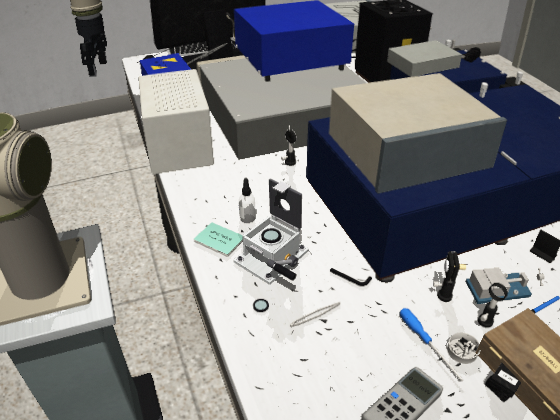

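View pics/top0.png

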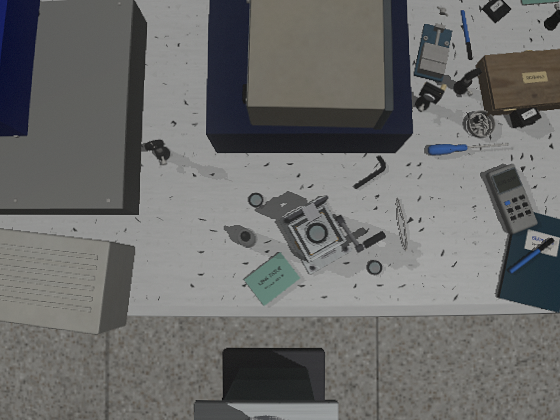

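The side view shows the press near (272,240) with the frame standing open. The top view shows it near (317,235), yawed, with the cam handle at about (371,241). I'll enlarge both.

Run:
```python
import cv2
a=cv2.imread("pics/top0.png")[185:285,265:398]; cv2.imwrite("pics/topc.png",cv2.resize(a,None,fx=6,fy=6,interpolation=cv2.INTER_CUBIC))
a=cv2.imread("pics/side0.png")[172:297,225:325]; cv2.imwrite("pics/sidec.png",cv2.resize(a,None,fx=4.8,fy=4.8,interpolation=cv2.INTER_CUBIC))
```

```text
(no output)
```

View pics/topc.png

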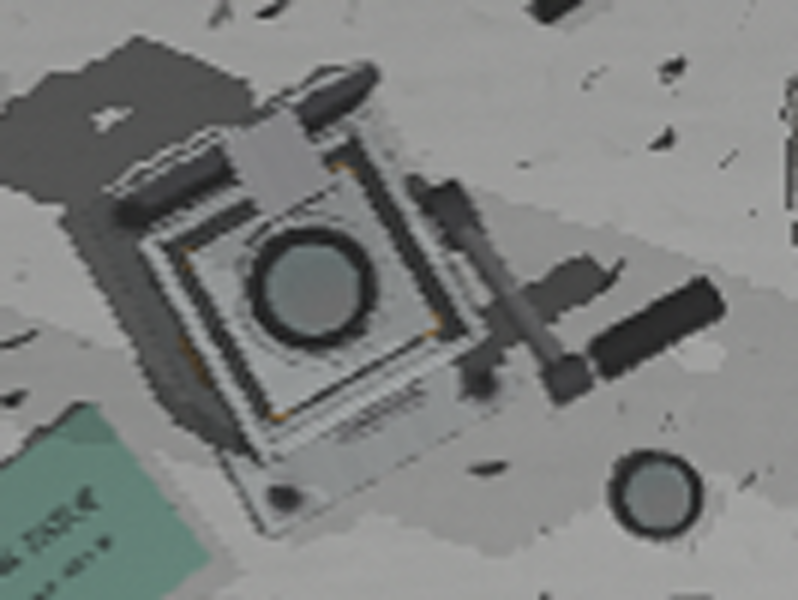

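View pics/sidec.png

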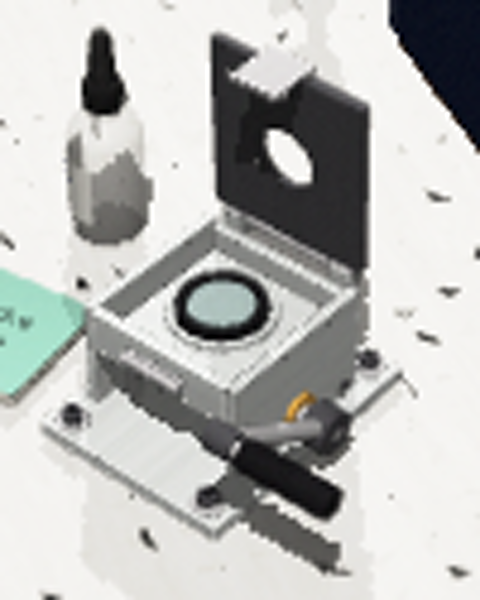

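Top crop: cell at (312,288), wall front corners at (262,460) and (487,330), handle from (598,362) to (715,297). Side crop: base corners at (42,428), (215,535) and (403,375), frame's free-edge corners at (212,33) and (370,103). I'll fit the pose to these.

```bash
cat > h.py <<'E'
import numpy as np
from scipy.spatial.transform import Rotation as Ro
def proj(s,X):
    c=np.asarray(X)@np.array(s["R"]).T+np.array(s["t"]); a=c[:,:2]/c[:,2:]
    a=a*(1+s["k1"]*(a**2).sum(1,keepdims=True)); M=np.array(s["mtx"])
    return a*[M[0,0],M[1,1]]+M[:2,2]
def world(p,P):
    c,s=np.cos(p[2]),np.sin(p[2]); P=np.asarray(P,float)
    return np.c_[p[0]+c*P[:,0]-s*P[:,1],p[1]+s*P[:,0]+c*P[:,1],P[:,2]]
def frame(q,F):  # frame local -> press
    F=np.asarray(F,float); c,s=np.cos(q),np.sin(q)
    return np.c_[50+c*F[:,0]+s*F[:,2],F[:,1],74.5-s*F[:,0]+c*F[:,2]]
def lever(q,y): # grip point in press
    a=np.radians(57.3)*(1-q); return [-85*np.sin(a),y,25.5+85*np.cos(a)]
E
python3 - <<'E'
from h import *
from bench import eyes
from scipy.optimize import least_squares
S,T=eyes.snapshot("side"),eyes.snapshot("top")
un=lambda L,k,o:(np.array(L,float)+.5)/k-.5+o
tp=[(312,288),(265,535),(262,462),(487,330),(598,362),(715,297)]
tP=[(0,0,68),(-70,55,10),(-45,46,71),(-45,-46,71),lever(0,-73),lever(0,-123)]
sp=[(223,302),(42,428),(215,535),(403,375),(230,393),(90,315),(240,460),(335,502)]
sP=[(0,0,68),(-70,55,10),(-70,-55,10),(70,-55,10),(-45,-46,71),(-45,46,71),lever(0,-73),lever(0,-123)]
tp=un(tp,6,[265,185]); sp=un(sp,4.8,[225,172]); fp=un([(212,33),(370,103)],4.8,[225,172])
f=lambda p:np.r_[proj(T,world(p,tP))-tp,proj(S,world(p,sP))-sp,proj(S,world(p,frame(p[3],[(-100,44,-1),(-100,-44,-1)])))-fp]
o=least_squares(lambda p:f(p).ravel(),[480,-60,.5,1.5],loss='soft_l1',x_scale=[10,10,.1,.1])
p=o.x; print(p,np.degrees(p[2])); print(f(p).round(1).tolist())
np.save("p.npy",p)
print("edge",world(p,frame(p[3],[(-92,0,3)])),"tip",world(p,frame(p[3],[(-100,0,0)])),"shut edge",world(p,frame(0,[(-92,0,3)])))
for q in(0,.5,1):print("grip",q,world(p,[lever(q,-98)]))
E
```

```text
[ 5.19736619e+02 -1.10555571e+02  5.09222505e-01  1.57553476e+00] 29.176300373230827
[[0.0, -0.0], [0.4, 0.6], [-0.0, 0.2], [0.4, 0.8], [-0.8, 0.1], [0.0, -0.7], [-0.1, 0.6], [-0.6, -1.2], [0.1, -0.6], [0.1, -1.2], [1.1, 0.6], [-1.4, -1.6], [0.7, -0.9], [-0.2, 1.6], [1.2, 0.2], [-0.0, 1.2]]
edge [[566.39277525 -84.50564685 166.48475192]] tip [[563.80653106 -85.94964629 174.49887736]] shut edge [[ 483.06541894 -131.03050964   77.5       ]]
grip 0 [[ 505.05831318 -230.99170202   71.42042724]]
grip 0.5 [[ 531.92826009 -215.98917885  100.09301682]]
grip 1 [[ 567.51147591 -196.12170307  110.5       ]]
```

```bash
cat >> h.py <<'E'
def rows(st,W,yaw):
    R=Ro.from_euler("xyz",st["tcp_rot"],degrees=True)
    for w in W:
        d=R.inv().apply(np.array(w)-st["tool_pos"])/10
        v=(R.inv()*Ro.from_euler("xyz",[180,0,yaw],degrees=True)).as_rotvec()
        print(np.round(w),d.round(2).tolist(),v.round(3).tolist())
def inv(p,X): # world->press
    c,s=np.cos(p[2]),np.sin(p[2]); d=np.asarray(X)-[p[0],p[1],0]
    return np.array([c*d[0]+s*d[1],-s*d[0]+c*d[1],d[2]])
def bp(s,px,z):
    import cv2
    M=np.array(s["mtx"]);k=np.array([s["k1"],0,0,0,0.])
    u=cv2.undistortPoints(np.array([[px]],float),M,k)[0,0]
    R=np.array(s["R"]);t=np.array(s["t"]);o=-R.T@t;d=R.T@np.r_[u,1]
    return o+d*(z-o[2])/d[2]
E
python3 - <<'E'
from h import *
from bench import eyes,status
p=np.load("p.npy");S,T=eyes.snapshot("side"),eyes.snapshot("top")
print("box base",bp(T,(310,152),0),"side base corner",bp(S,(378,275),0), "side top corner same xy?",[bp(S,(382,186),z).round() for z in(100,150,200,250,300)])
D=world(p,[(105,0,300)])[0]
rows(status.sense(),[(232,553,330),(250,300,330),(400,0,320),D],np.degrees(p[2])+90)
E
```

```text
box base [ 709.44003095 -100.8602397     0.        ] side base corner [ 7.22853462e+02 -2.50889284e+02 -1.13686838e-13] side top corner same xy? [array([821., -73., 100.]), array([ 780., -131.,  150.]), array([ 739., -189.,  200.]), array([ 698., -247.,  250.]), array([ 657., -304.,  300.])]
[232 553 330] [0.03, -0.02, -9.91] [-0.001, 0.0, 0.664]
[250 300 330] [-11.43, -22.65, -9.89] [-0.001, 0.0, 0.664]
[400   0 320] [-36.88, -44.49, -8.88] [-0.001, 0.0, 0.664]
[611. -59. 300.] [-58.67, -41.77, -6.88] [-0.001, 0.0, 0.664]
```

```bash
python3 -m handwheel '{"series": [[[0,0,-6,0,0,0.1,0],[0,0,-10,0,0,0.2,0],[-2.4,-5.5,-10,0,0,0.3,0],[-4.8,-10.5,-10,0,0,0.4,0],[-7.2,-15.5,-10,0,0,0.5,0],[-10,-20,-10,0,0,0.6,0],[-13.5,-24.5,-9.9,0,0,0.664,0],[-17.5,-28.5,-9.8,0,0,0.664,0],[-22,-32.2,-9.6,0,0,0.664,0],[-27,-36,-9.4,0,0,0.664,0],[-32,-40,-9.2,0,0,0.664,0],[-36.9,-44.5,-8.9,0,0,0.664,0]]]}' 40
python3 - <<'E'
from h import *
from bench import status
p=np.load("p.npy");s=status.sense()
rows(s,[world(p,[(105,0,300)])[0]],np.degrees(p[2])+90)
E
```

```text
time: 1.8
tool_pos: [398.4, 3.3, 320.8]
tcp_rot: [179.9, 0.0, 119.2]
ft_force: [1.2, 0.2, -0.2]
finger_gap: 0.0
grip_force: 0.0
[611. -59. 300.] [-15.85, 15.55, 2.11] [0.001, 0.001, -0.0]
```

```bash
python3 -m handwheel '{"series": [[[-4,4,0,0,0,0,0],[-8,8,0,0,0,0,0],[-12,12,0,0,0,0,0],[-15.8,15.6,1,0,0,0,0],[-15.8,15.6,6,0,0,0,0],[-15.8,15.6,11,0,0,0,0],[-15.8,15.6,15.5,0,0,0,0],[-15.8,15.6,15.5,0,0,0,0]]]}'
python3 - <<'E'
from h import *
from bench import status,eyes
import cv2
p=np.load("p.npy");s=status.sense();print(inv(p,s["tool_pos"]),s["joint_pos"].round())
a=eyes.snapshot("side")["img"][140:290,200:400,::-1];cv2.imwrite("pics/s1.png",cv2.resize(a,None,fx=4,fy=4,interpolation=cv2.INTER_CUBIC))
E
```

```text
time: 2.8
tool_pos: [607.6, -56.0, 160.6]
tcp_rot: [-179.6, -0.3, 119.2]
ft_force: [0.5, -0.2, 0.1]
finger_gap: 0.1
grip_force: 0.0
[103.33496523   4.78364157 160.63522358] [-10.  12.  88.  -0.  81. -39.]
```

View pics/s1.png

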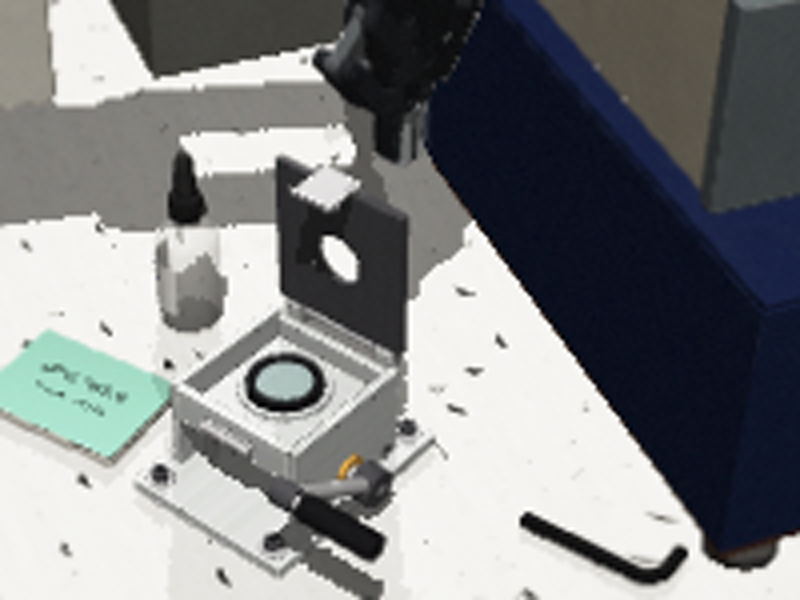

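The fingers stand clear behind the frame, tip near (405,155). Next I'll work out the closing arc.

Run:
```python
from h import *
cur=np.array([103.3,0,160.6])
for q in [1.57,1.45,1.3,1.15,1,.85,.7,.55,.4,.3,.2,.1,0]:
    off=15*min(1,max(0,q-.0)/.7)
    c=frame(q,[(-84,0,3)])[0]+[off,0,0]
    d=(c-cur)/10; print(q,c.round(),"ty %.2f tz %.2f"%(d[0],-d[2]))
```

```text
1.57 [ 68.   0. 159.] ty -3.54 tz 0.21
1.45 [ 58.   0. 158.] ty -4.54 tz 0.24
1.3 [ 45.   0. 156.] ty -5.79 tz 0.44
1.15 [ 33.   0. 152.] ty -6.99 tz 0.82
1 [ 22.   0. 147.] ty -8.12 tz 1.38
0.85 [ 12.   0. 140.] ty -9.15 tz 2.10
0.7 [  3.   0. 131.] ty -10.06 tz 2.97
0.55 [ -8.   0. 121.] ty -11.16 tz 3.96
0.4 [-18.   0. 110.] ty -12.09 tz 5.06
0.3 [-23.   0. 102.] ty -12.62 tz 5.84
0.2 [-27.   0.  94.] ty -13.07 tz 6.65
0.1 [-31.   0.  86.] ty -13.44 tz 7.47
0 [-34.   0.  78.] ty -13.73 tz 8.31
```

```bash
python3 -m handwheel '{"series": [[[-0.4,-2,0.2,0,0,0,0],[-0.5,-3.5,0.2,0,0,0,0],[-0.5,-4.6,0.25,0,0,0,0],[-0.5,-5.8,0.45,0,0,0,0],[-0.5,-7,0.85,0,0,0,0],[-0.5,-8.1,1.4,0,0,0,0],[-0.5,-9.1,2.1,0,0,0,0],[-0.5,-10.1,3,0,0,0,0],[-0.5,-11.2,4,0,0,0,0],[-0.5,-12.1,5.1,0,0,0,0],[-0.5,-12.6,5.8,0,0,0,0],[-0.5,-12.8,6.2,0,0,0,0]]]}'
python3 - <<'E'
from h import *
from bench import status,eyes
import cv2
p=np.load("p.npy");s=status.sense();print(inv(p,s["tool_pos"]),s["joint_pos"].round())
a=eyes.snapshot("side")["img"][140:290,200:400,::-1];cv2.imwrite("pics/s2.png",cv2.resize(a,None,fx=4,fy=4,interpolation=cv2.INTER_CUBIC))
E
```

```text
time: 4.35
tool_pos: [501.0, -123.4, 102.9]
tcp_rot: [-180.0, -0.0, 119.1]
ft_force: [-0.4, -0.3, 0.5]
finger_gap: 0.1
grip_force: 0.2
[-22.5701006   -2.06708962 102.86571348] [-20.   0. 107.  -0.  73. -49.]
```

View pics/s2.png

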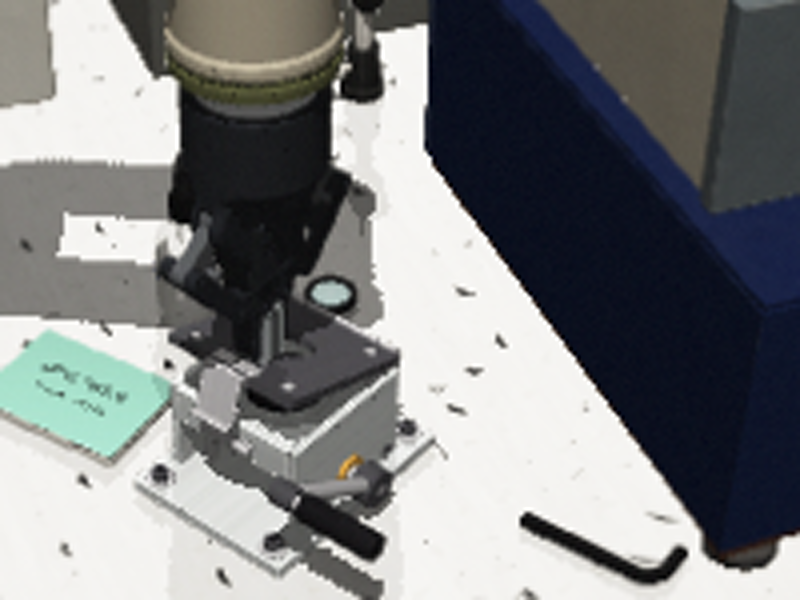

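The frame has swung to about 0.25 rad and the fingers are on its face near (270,340). Now I press it down to latch.

```bash
python3 -m handwheel '{"series": [[[0.1,-0.4,0.4,0,0,0,0],[0.2,-0.7,0.8,0,0,0,0],[0.2,-0.9,1.2,0,0,0,0],[0.2,-1.1,1.5,0,0,0,0],[0.2,-1.2,1.8,0,0,0,0],[0.2,-1.2,2.0,0,0,0,0],[0.2,-1.2,2.15,0,0,0,0],[0.2,-1.2,2.15,0,0,0,0]]]}'
python3 - <<'E'
from h import *
from bench import status
p=np.load("p.npy");s=status.sense();print(inv(p,s["tool_pos"]))
E
```

```text
time: 5.4
tool_pos: [490.0, -127.6, 82.5]
tcp_rot: [-180.0, 0.0, 119.2]
ft_force: [-2.8, 0.3, 5.1]
finger_gap: -0.3
grip_force: 2.6
[-34.2558187   -0.41171983  82.47705307]
```

```bash
python3 -m handwheel '{"series": [[[0,0,0.15,0,0,0,0],[0,0,0.3,0,0,0,0],[0,0,0.45,0,0,0,0],[0,0,0.6,0,0,0,0],[0,0,0.6,0,0,0,0]]]}'
python3 - <<'E'
from h import *
from bench import status,eyes
p=np.load("p.npy");s=status.sense();print(inv(p,s["tool_pos"]))
E
```

```text
time: 6.02
tool_pos: [490.3, -127.6, 77.1]
tcp_rot: [-180.0, 0.0, 119.2]
ft_force: [-5.7, 0.6, 10.8]
finger_gap: 0.2
grip_force: 5.8
[-34.04820554  -0.52155407  77.10234482]
```

```bash
python3 -m handwheel '{"series": [[[0,0,0.15,0,0,0,0],[0,0,0.3,0,0,0,0],[0,0,0.3,0,0,0,0]]]}'
python3 - <<'E'
from h import *
from bench import status,eyes
p=np.load("p.npy");s=status.sense();print(inv(p,s["tool_pos"]))
E
python3 -m handwheel '{"series": [[[0,0,-1,0,0,0,0],[0,0,-5,0,0,0,0],[0,1,-11,0,0,0,0],[-3,3,-14,0,0,0,0.7],[-7,3,-14,0,0,0,0.7],[-9.5,0,-14,0,0,0,0.7],[-9.5,-4,-14,0,0,0,0.7],[-9.5,-4,-14,0,0,0,0.7]]]}' 40
python3 - <<'E'
from h import *
from bench import status,eyes
import cv2
p=np.load("p.npy");s=status.sense();print(inv(p,s["tool_pos"]))
a=eyes.snapshot("side")["img"][140:290,200:400,::-1];cv2.imwrite("pics/s3.png",cv2.resize(a,None,fx=4,fy=4,interpolation=cv2.INTER_CUBIC))
E
```

```text
time: 6.4
tool_pos: [490.5, -127.7, 76.7]
tcp_rot: [-180.0, 0.0, 119.2]
ft_force: [-18.9, 4.2, 36.2]
finger_gap: 0.0
grip_force: 17.9
[-33.8704211   -0.70781921  76.66410851]
time: 7.4
tool_pos: [499.9, -231.2, 212.5]
tcp_rot: [-179.9, -0.0, 119.0]
ft_force: [1.0, -0.5, -1.1]
finger_gap: 59.9
grip_force: 0.0
[-76.16374552 -95.66901694 212.51256983]
```

View pics/s3.png

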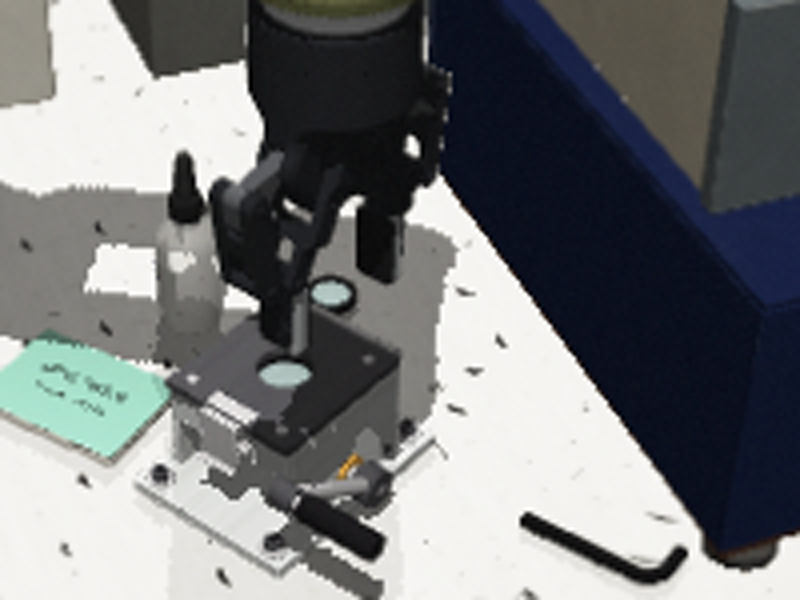

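The frame is level and stopped hard at 36 N. The tab hangs vertical over the rim at about (235,405) and the lever is still down with its handle near (340,525). Moving down to the lever handle.

```bash
python3 -m handwheel '{"series": [[[-0.2,0.3,5,0,0,0,0.6],[-0.2,0.3,9,0,0,0,0.6],[-0.2,0.3,9,0,0,0,0.6]]]}' 20
python3 - <<'E'
from h import *
from bench import status,eyes
import cv2
p=np.load("p.npy");s=status.sense();print(inv(p,s["tool_pos"]))
S,T=eyes.snapshot("side"),eyes.snapshot("top")
a=np.hstack([S["img"][180:300,230:350],T["img"][180:300,290:410]])[:,:,::-1];cv2.imwrite("pics/s4.png",cv2.resize(a,(800,400),interpolation=cv2.INTER_CUBIC))
E
```

```text
time: 7.82
tool_pos: [503.1, -227.9, 119.2]
tcp_rot: [-179.8, -0.4, 119.2]
ft_force: [-0.0, 0.2, 0.5]
finger_gap: 51.3
grip_force: 0.0
[-71.78161833 -94.34852466 119.1754038 ]
```

View pics/s4.png

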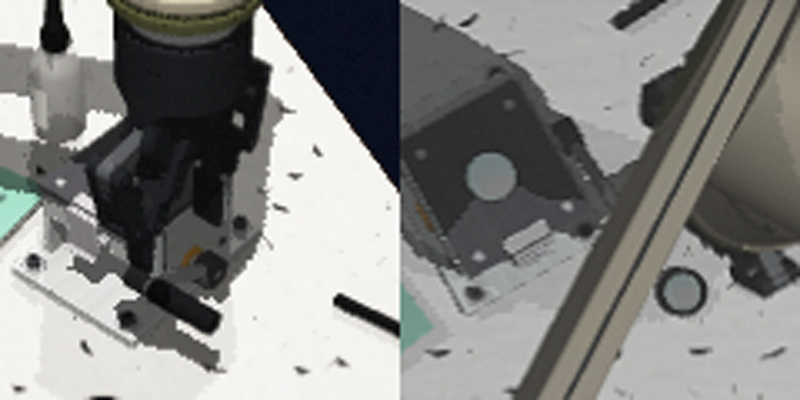

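The fingers straddle the handle (side half, handle near (185,305)), and the frame is still shut. I'll descend and close.

```bash
python3 -m handwheel '{"series": [[[-0.5,0,2,0,0,0,0.6],[-0.5,0,4,0,0,0,0.6],[-0.5,0,5.5,0,0,0,0.6],[-0.5,0,6.5,0,0,0,0.6],[-0.5,0,6.5,0,0,0,0.6],[-0.5,0,6.5,0,0,0,0.4],[-0.5,0,6.5,0,0,0,0.2],[-0.5,0,6.5,0,0,0,0],[-0.5,0,6.5,0,0,0,0],[-0.5,0,6.5,0,0,0,0]]]}' 20
python3 - <<'E'
from h import *
from bench import status
p=np.load("p.npy");s=status.sense();c=inv(p,s["tool_pos"]);print(c,s["ft_force"])
for q in np.arange(.1,1.01,.1): d=(np.array(lever(q,-98))-lever(0,-98))/10;print(round(q,1),"ty %.2f tz %.2f"%(d[0],-d[2]))
E
```

```text
time: 9.18
tool_pos: [507.6, -235.2, 58.9]
tcp_rot: [-180.0, 0.1, 119.2]
ft_force: [-5.2, -3.2, 5.4]
finger_gap: 15.1
grip_force: 21.0
[ -71.38116867 -102.8867597    58.88972866] [-5.19765453 -3.15311136  5.4355756 ]
0.1 ty 0.49 tz -0.69
0.2 ty 1.05 tz -1.33
0.3 ty 1.68 tz -1.91
0.4 ty 2.35 tz -2.42
0.5 ty 3.08 tz -2.87
0.6 ty 3.84 tz -3.24
0.7 ty 4.64 tz -3.53
0.8 ty 5.46 tz -3.74
0.9 ty 6.30 tz -3.87
1.0 ty 7.15 tz -3.91
```

```bash
python3 -m handwheel '{"series": [[[0.3,0.25,-0.35,0,0,0,0],[0.4,0.5,-0.7,0,0,0,0],[0.4,0.77,-1,0,0,0,0],[0.4,1.05,-1.33,0,0,0,0],[0.4,1.68,-1.9,0,0,0,0],[0.4,2.35,-2.4,0,0,0,0],[0.4,3.08,-2.85,0,0,0,0],[0.4,3.84,-3.2,0,0,0,0],[0.4,4.64,-3.5,0,0,0,0],[0.4,5.2,-3.65,0,0,0,0],[0.4,5.46,-3.72,0,0,0,0],[0.4,5.46,-3.72,0,0,0,0]]]}' 20
python3 - <<'E'
from h import *
from bench import status
p=np.load("p.npy");s=status.sense();c=inv(p,s["tool_pos"]);print(c,s["ft_force"])
E
```

```text
time: 10.68
tool_pos: [554.0, -206.4, 97.0]
tcp_rot: [-180.0, 0.2, 119.1]
ft_force: [-4.0, -8.1, 7.1]
finger_gap: 15.0
grip_force: 21.0
[ -16.8110103  -100.40746443   96.96170004] [-3.96535259 -8.07506618  7.09638439]
```

```bash
python3 -m handwheel '{"series": [[[0,0.5,-0.1,0,0,0,0],[0,1,-0.2,0,0,0,0],[0,1.4,-0.25,0,0,0,0],[0,1.7,-0.25,0,0,0,0],[0,1.7,-0.25,0,0,0,0],[0,1.7,-0.25,0,0,0,0],[0,1.7,-0.25,0,0,0,0],[0,1.7,-0.25,0,0,0,0]]]}' 20
python3 - <<'E'
from h import *
from bench import status,eyes
import cv2
p=np.load("p.npy");s=status.sense();c=inv(p,s["tool_pos"]);print(c,s["ft_force"])
S,T=eyes.snapshot("side"),eyes.snapshot("top")
for q in(.85,1,1.15): print(q,(proj(S,world(p,[lever(q,-123),lever(q,-73)]))-[220,170]).round(1)*5)
a=S["img"][170:290,220:360,::-1];cv2.imwrite("pics/s5.png",cv2.resize(a,None,fx=5,fy=5,interpolation=cv2.INTER_CUBIC))
E
```

```text
time: 11.68
tool_pos: [568.9, -197.9, 99.3]
tcp_rot: [180.0, 0.2, 119.1]
ft_force: [-1.6, -6.3, 5.9]
finger_gap: 15.2
grip_force: 20.5
[   0.38716403 -100.20581797   99.25373271] [-1.56575667 -6.33452747  5.85232526]
0.85 [[463.  394. ]
 [367.  341.5]]
1 [[481.5 376. ]
 [386.  324. ]]
1.15 [[499.5 361.5]
 [404.5 310.5]]
```

View pics/s5.png

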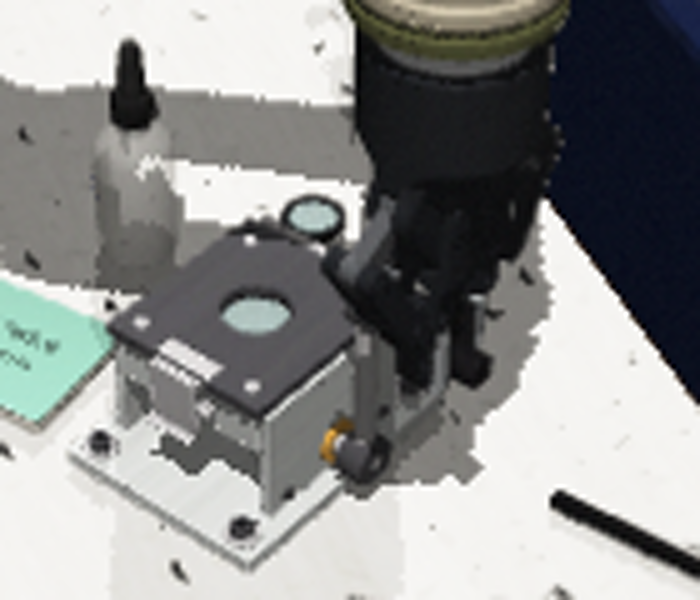

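The lever rod stands upright at about (365,400), and the handle end at about (478,368) matches the predicted angle of 1.0. The frame is shut and the tab is home. Handing in.

Run:
```python
from bench import r
print(r.hand_in())
```

```text
the job is handed in; nothing more can be done
None
```

I handed the job in at about 12 s with the frame shut and its tab latched, and the fingers holding the cam lever upright at a shaft angle of about 1.0; the cell's press force on the frame can't be measured here, and the hand-in returned no verdict.

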